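# Check a handle's height with a bridge gauge

### The arm

A 7-joint arm with a two-finger parallel gripper is mounted at the origin on a cart in front of the work surface, level with it; the furniture and walls round the work are solid. World frame = base frame: x ahead of the robot, y to its left, z up, the work surface at z = 0. Lengths are in m, angles in rad, forces in N, time in s.
With the tool pointing down it reaches from about 0.425 to 0.875 m from the base axis. Payload 4.7 kg.
Tool frame: the origin (TCP) lies at the very end of the fingers, on their centre line; the grasp point (between the pads) lies 19 mm behind it; z points along the fingers, y is the direction in which the jaws open and shut (so a half turn about z gives the same grasp; the last joint's range is limited). The gripper opens to 87 mm and grips with 3 to 60 N. Pads are 19 mm wide; open, the fingers measure 117 mm over their backs; the gripper's body (75 mm by 190 mm) begins 51 mm behind the grasp point.
Start: joints at [-1.116, 0.321, -0.07, 1.45, 0.023, 1.371, -0.057], TCP at [0.277, 0.588, 0.223] pointing down, gripper open.
Joint ranges: [-2.86, 2.86], [-0.3, 2.09], [-1.38, 1.24], [0.06, 2.45], [-1.56, 4.7], [0.09, 2.05], [-2.69, 2.69]. Speed limits (rad/s): [2.57, 2.57, 3.14, 3.14, 3.14, 3.14, 3.14].

### API

Orientations are given as a unit quaternion [w, x, y, z].
In Python, from station import bot, gripper_to, solver, status, eyes gives the robot as it stands. Calls block until the motion is done:
- bot.move_pose(position, orientation): joint-space move of the TCP to a pose.
- bot.movel(position, orientation=None, velocity=0.15, until_force=None): straight line of the TCP; orientation=None keeps the orientation; velocity is the mean speed in m/s. With until_force (N) it stops when the force on the tool has changed by that much, and returns True; else False.
- bot.move_joints(angles): joint-space move.
- gripper_to(opening): opening from 0.0 (shut) to 1.0 (fully open); the grip force is fixed at half the most; returns when the fingers have stopped.
- bot.pause(seconds).
- solver.inverse_kinematics(position, orientation): joint angles nearest the present ones, or None.
- status.state(): the state.
- eyes.capture(name): name is "side" or "top"; returns (picture, depth): 480x640x3 uint8, blue, green, red; 480x640 float32, m along the optical axis (not along the pixel's ray), 0 where there is no reading.
- eyes.get_calibration(name): a dict with "camera_matrix" (3x3 intrinsics, pixels), "R" (3x3) and "t" (3): a world point X has camera coordinates R X + t. Camera axes: x right, y down, z forward; pixel columns grow to the right and rows downward; lengths in m; the calibration is good to about 2 mm. A picture is of the moment at which its call begins. get_calibration takes no time and is no camera call.
A pose or a line that the arm cannot do raises bot.Unreachable and nothing moves.
- bot.sign_off(): hands the job in, once; it reports no verdict.
The state is a dict: "t": time; "q": joint angles; "dq": joint speeds; "joint_efforts": joint torques, N m; "eef_pos": TCP position; "ee_rot": TCP orientation; "force": force on the tool from outside, world axes, zero at the start; "torque": the same for the moment, N m; "grip_width": opening from 0.0 (shut) to 1.0 (fully open).
Only numpy, scipy, OpenCV 4.12 (cv2) and the standard library are available. Lean on these libraries where they do the work, as an engineer would, in place of code of your own. Each camera call takes 0.05 s, during which the arm holds its last target.

### The job

Check the height of the handle that lies on the steel surface plate: take the bridge gauge by its grip from the sloping rest, turn it upright, and lower it gently astride the middle of the handle, squarely across it, so that its sprung foot is pushed up by the handle and both legs stand flat on the plate before you let go. Leave it standing there, reading the height; do not shove the handle along the plate and leave the other things alone.

Things in the scene. Friction and masses are not known exactly. Their poses are not given: they have to be found in the camera images.
- gauge_grip (a point): Centre of the grip of the loose aluminium bridge gauge: a block 44 (x) x 30 (y) x 60 (z) mm, to be taken across its 30 mm. Gauge axes: z up along it as it stands on its legs, y along the bridge from leg to leg, x its depth (white scale on the -x face). This point is 90 mm above the leg undersides, 34 mm above the bridge's top face, 26 mm below the gauge's top.
- gauge: The same gauge, 50 x 102 x 116 mm, 0.43 kg; same axes. Origin midway between its two legs at their undersides. Each leg is 50 (x) x 16 (y) mm; they are 70 mm apart inside, with 40 mm clear under the bridge. It starts standing in the rest, leaning 35 degrees, its top toward -y of the rest (to the right as seen from the robot).
- gauge_base (a point): Point of the gauge midway between the legs at the level of their undersides (90 mm below gauge_grip along the gauge's z).
- foot_tip (a point): Centre of the underside of the gauge's foot, a steel disc of 18 mm diameter on a rod in the middle between the legs; it moves with the foot.
- foot (a joint): Sprung foot of the gauge: 0 = fully down, when its underside is 6 mm above the leg undersides; grows (m) as the foot is pushed up, to 0.027. Spring 0.9 N at 0, 1.7 N at the end. With the legs flat on the plate the part's height is 6 mm + this value: about 0.015 on the handle.
- rest_pocket (a point): Point 56 mm above the bench on the sloping face of the grey rest (fixed, 70 x 128 mm, 88 mm high), about where the middle of the gauge's underside stands at the start. z vertical, -x the front. The face rises toward +y at 35 degrees; at its lower edge a fence 20 mm high, square to the face, stops the outer side of the gauge's -y leg. The gauge comes free when drawn 25 mm along its own z.
- plate: Steel surface plate, fixed, level, 200 (x) x 180 (y) mm, top 20 mm above the bench; origin under its centre on the bench.
- plate_top (a point): Centre of the plate's top face.
- handle_mid (a point): Middle of the loose teal tool handle that lies on the plate (half-way up): 170 long (x) x 26 wide (y) x 21 high (z) mm, 46 g. Its long axis is x, z up.
- spare_handle: Bystander: a like teal handle lying on the bare bench, 170 x 31 x 23 mm, origin at its underside. Leave it.
- mug: Bystander: white mug, 97 mm high; origin at its underside.
- tape_roll: Bystander: roll of brown packing tape, 114 mm across, 48 mm high; origin at its underside.
- marker: Bystander: felt marker, 147 mm long; origin at its underside.

How it is judged:
By the outcome, as a careful person would: the job done as asked, in the order asked, and still so for the second after the job is handed in, with the robot touching nothing.
It also fails if it takes over 51 s, if anything falls off the work surface, if the arm or the gripper's body presses on something with over 40 N, if the wrist force passes 120 N, or if a joint passes its speed limit or range.

## Working session

There is one attempt and no reset: what is moved stays moved. The work goes in short steps, each a Python script; the robot and the scene stay as the last script left them, time stands still between calls to the robot, and variables do not carry over. Pictures are saved under pics/ and viewed, and the job is handed in when it is done.

```bash
ls; mkdir -p pics; python3 - <<'E'
from station import bot, gripper_to, solver, status, eyes
import cv2,numpy as np
s=status.state(); print(s['t'],s['eef_pos'],s['ee_rot'],s['force'],s['grip_width'])
for n in ('side','top'):
    p,d=eyes.capture(n); cv2.imwrite(f'pics/{n}0.png',p); np.save(f'pics/{n}0.npy',d)
    c=eyes.get_calibration(n); print(n,c)
    np.savez(f'pics/{n}_cal.npz',**{k:np.array(c[k]) for k in('camera_matrix','R','t')})
E
```

```text
pics
0.0 [0.27714521 0.58734499 0.22148179] [-1.54187869e-04  2.18619735e-01  9.75809670e-01 -9.36120856e-04] [-0.39788488  0.26761956 -0.94059909] 1.0020098157561006
side {'camera_matrix': array([[498.42697316,   0.        , 324.33273056],
       [  0.        , 498.42697316, 234.7133035 ],
       [  0.        ,   0.        ,   1.        ]]), 'R': array([[ 9.71899884e-01, -2.35393118e-01, -8.34184421e-04],
       [-1.34086382e-01, -5.50701260e-01, -8.23862224e-01],
       [ 1.93472111e-01,  8.00823453e-01, -5.66789502e-01]]), 't': array([-0.51421184,  0.16424728,  1.33896903])}
top {'camera_matrix': array([[550.80555769,   0.        , 316.67776568],
       [  0.        , 550.80555769, 229.81437575],
       [  0.        ,   0.        ,   1.        ]]), 'R': array([[ 0.02005596, -0.99963409, -0.01815054],
       [-0.99859764, -0.01913891, -0.04936048],
       [ 0.04899504,  0.01911505, -0.99861609]]), 't': array([0.02059317, 0.54422119, 1.65327694])}
```

View pics/side0.png

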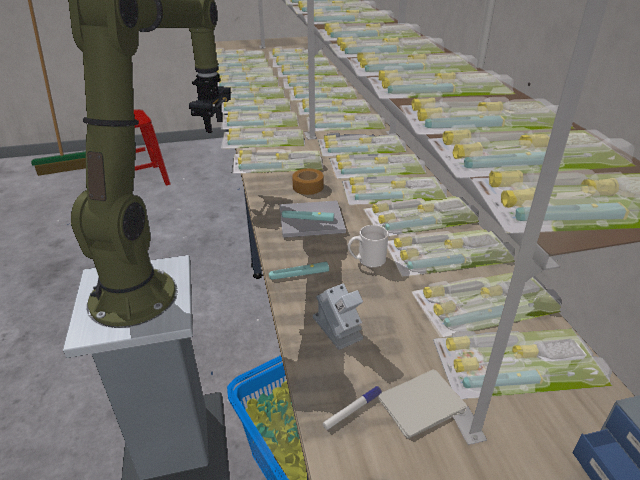

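View pics/top0.png

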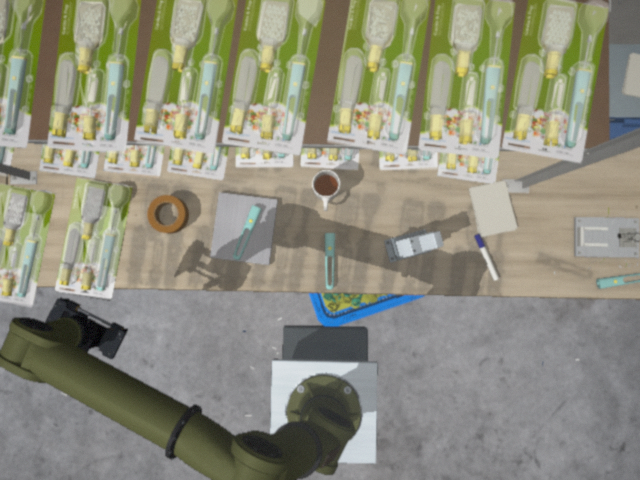

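The side view shows the rest and gauge at about (340,312), the plate with its handle at (312,218), the spare handle at (298,271) and the mug at (372,246). In the top view the gauge is at about (415,244), the plate at (245,228) and its handle at (248,231). Next I'll enlarge the gauge and the plate.

```bash
python3 - <<'E'
import cv2
s=cv2.imread('pics/side0.png');t=cv2.imread('pics/top0.png')
def c(im,x0,y0,w,h,f,n): cv2.imwrite(n,cv2.resize(im[y0:y0+h,x0:x0+w],None,fx=f,fy=f,interpolation=cv2.INTER_CUBIC))
c(s,300,270,80,80,7,'pics/sg.png');c(t,375,215,80,60,10,'pics/tg.png')
c(s,260,190,100,60,8,'pics/sp.png');c(t,200,185,90,85,7,'pics/tp.png')
E
```

```text
(no output)
```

View pics/sg.png

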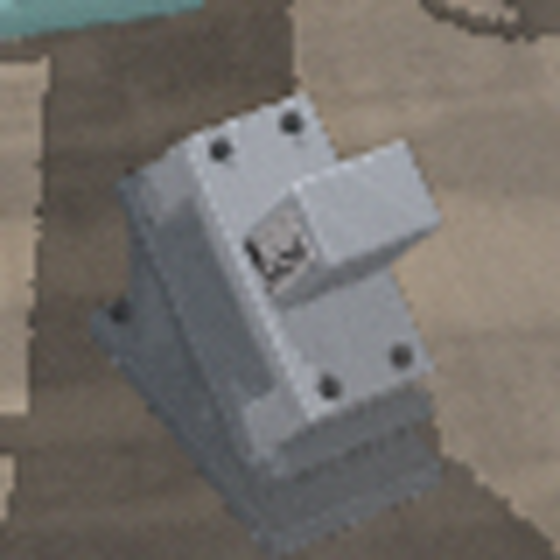

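View pics/tg.png

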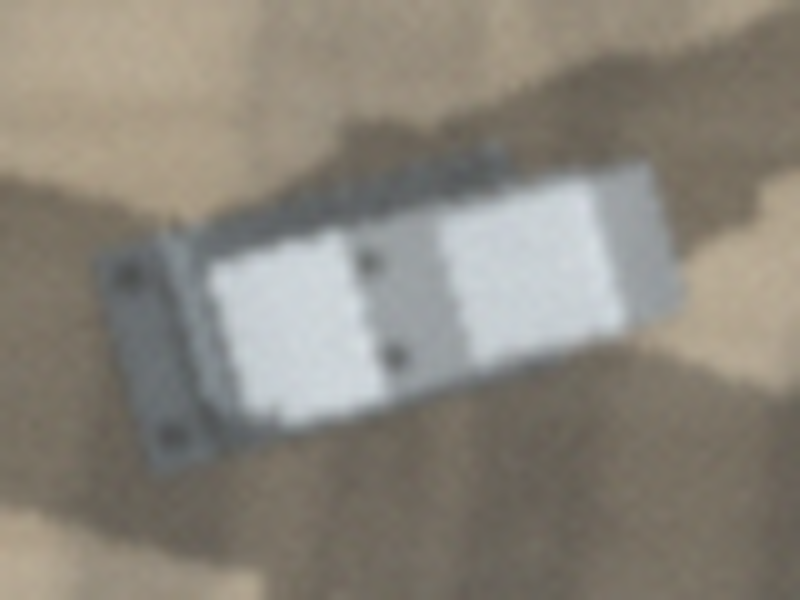

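View pics/sp.png

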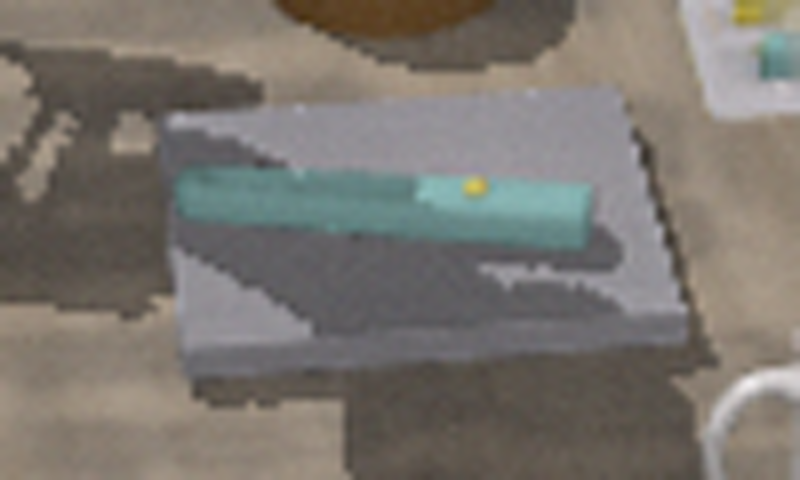

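View pics/tp.png

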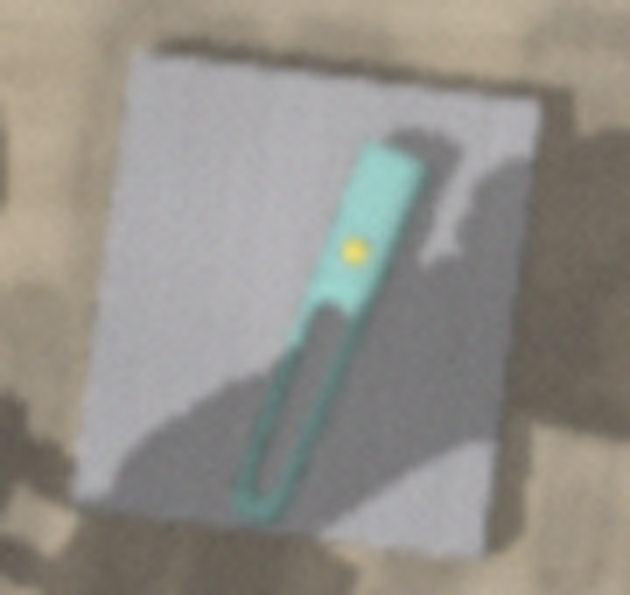

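```bash
cat > h.py <<'E'
import numpy as np,cv2
from scipy.spatial.transform import Rotation as Ro
from scipy.optimize import least_squares
C={n:dict(np.load(f'pics/{n}_cal.npz')) for n in('side','top')}
def proj(n,X):
    c=C[n];p=(np.atleast_2d(X)@c['R'].T+c['t'])@c['camera_matrix'].T
    return p[:,:2]/p[:,2:]
def onz(n,uv,z):
    c=C[n];uv=np.atleast_2d(uv);o=-c['R'].T@c['t']
    r=np.c_[uv,np.ones(len(uv))]@np.linalg.inv(c['camera_matrix']).T@c['R']
    return o+r*((z-o[2])/r[:,2])[:,None]
def uncrop(p,x0,y0,f): return (np.array(p,float)+.5)/f-.5+[x0,y0]
E
cat > fit.py <<'E'
from h import *
mm=1e-3
S=uncrop([(190,148),(300,95),(310,418),(432,368),(300,185),(405,140),(440,218),(325,262)],300,270,7)
SX=np.array([(-25,51,56),(25,51,56),(-25,-51,56),(25,-51,56),(-22,15,116),(22,15,116),(22,-15,116),(-22,-15,116)])*mm
T=uncrop([(210,270),(340,237),(388,400),(440,220),(475,365),(595,182),(628,330),(650,163),(688,310)],375,215,10)
TX=np.array([(25,51,0),(25,51,56),(-25,51,56),(22,15,56),(-22,15,56),(22,15,116),(-22,15,116),(22,-15,116),(-22,-15,116)])*mm
def pose(p): return Ro.from_euler('z',p[3])*Ro.from_euler('x',p[4])
def res(p,which):
    r=[]
    if 's' in which: r.append(proj('side',pose(p).apply(SX)+p[:3])-S)
    if 't' in which: r.append(proj('top',pose(p).apply(TX)+p[:3])-T)
    return np.vstack(r).ravel()
x0=[.6,-.2,.05,.2,np.radians(35)]
for w in ('st','s','t'):
    f=least_squares(res,x0,args=(w,),loss='soft_l1')
    print(w,f.x[:3].round(4),np.degrees(f.x[3:]).round(2),'grip',(pose(f.x).apply([0,0,.09])+f.x[:3]).round(4),'rms',np.sqrt((f.fun**2).mean()).round(2))
    if w=='st':print(f.fun.reshape(-1,2).round(1).tolist())
# plate
Pt=uncrop([(135,52),(540,100),(488,555),(75,500)],200,185,7)
Ps=uncrop([(170,118),(615,88),(688,318),(185,350)],260,190,8)
for n,P in(('top',Pt),('side',Ps)):
    X=onz(n,P,.02)[:,:2]; print(n,'plate',X.round(4).tolist(),X.mean(0).round(4),[np.linalg.norm(X[i]-X[i-1]).round(4) for i in range(4)])
    e=X[0]-X[3]+X[1]-X[2] if n=='top' else X[1]-X[0]+X[2]-X[3]
    print('yaw',np.degrees(np.arctan2(e[1],e[0])))
for n,(x0,y0,x1,y1) in(('top',(205,195,280,262)),('side',(275,205,345,225))):
    im=cv2.imread(f'pics/{n}0.png'); hsv=cv2.cvtColor(im,cv2.COLOR_BGR2HSV)
    m=cv2.inRange(hsv,(78,60,40),(98,255,255)); k=np.zeros_like(m);k[y0:y1,x0:x1]=m[y0:y1,x0:x1]
    cs,_=cv2.findContours(k,cv2.RETR_EXTERNAL,cv2.CHAIN_APPROX_NONE);c=max(cs,key=cv2.contourArea)[:,0].astype(float)
    X=onz(n,c,.041 if n=='top' else .03)[:,:2]
    r=cv2.minAreaRect((X*1000).astype(np.float32)); print(n,'handle',r,len(c))
E
python3 fit.py
```

```text
st [ 0.4991 -0.2465  0.054 ] [16.52 34.12] grip [ 0.5135 -0.2949  0.1285] rms 0.68
[[-1.6, -0.8], [0.9, -0.2], [-0.1, 0.8], [0.8, 0.1], [-1.7, -0.4], [-0.1, -0.5], [0.8, 0.4], [0.5, 0.9], [0.1, -0.1], [-0.1, -0.3], [0.0, 0.6], [-0.7, -0.1], [0.0, 0.4], [-1.4, -0.2], [-0.3, 0.4], [0.5, -0.4], [1.1, 0.2]]
s [ 0.5093 -0.2138  0.0227] [16.71 33.99] grip [ 0.5237 -0.262   0.0973] rms 0.6
t [ 0.4995 -0.2496  0.0118] [16.07 37.94] grip [ 0.5148 -0.3028  0.0828] rms 0.41
top plate [[0.6526, 0.3303], [0.6349, 0.154], [0.4381, 0.1717], [0.4581, 0.3507]] [0.5459 0.2517] [np.float64(0.1955), np.float64(0.1772), np.float64(0.1976), np.float64(0.18)]
yaw -5.561970895261818
side plate [[0.4603, 0.3436], [0.6501, 0.3231], [0.6329, 0.1451], [0.4371, 0.1698]] [0.5451 0.2454] [np.float64(0.1754), np.float64(0.1909), np.float64(0.1788), np.float64(0.1973)]
yaw -6.704782877103973
top handle ((588.5528564453125, 219.82046508789062), (21.674678802490234, 36.94111251831055), 68.23678588867188) 36
side handle ((528.4569091796875, 238.27223205566406), (43.26333999633789, 167.43112182617188), 70.16342163085938) 124
```

```bash
cat > d.py <<'E'
from h import *
def cloud(n,d=None):
    c=C[n]; d=np.load(f'pics/{n}0.npy') if d is None else d
    v,u=np.mgrid[0:480,0:640]
    p=np.stack([u,v,np.ones_like(u)],-1)@np.linalg.inv(c['camera_matrix']).T*d[...,None]
    return (p-c['t'])@c['R'],d>0
if __name__=='__main__':
    for n,boxes in(('top',{'bench':(360,180,400,220),'plate':(222,200,235,225),'plateR':(262,235,268,250),'teal':(248,210,254,220)}),('side',{'bench':(420,300,440,330),'plate':(310,205,330,209),'teal':(315,214,330,217)})):
        P,ok=cloud(n)
        for k,(a,b,c,e) in boxes.items():
            z=P[b:e,a:c,2][ok[b:e,a:c]]; print(n,k,len(z),np.median(z).round(4),z.std().round(4))
    # handle from top by height
    for n,box in(('top',(205,190,280,265)),('side',(275,200,350,235))):
        P,ok=cloud(n); a,b,c,e=box
        Q=P[b:e,a:c][ok[b:e,a:c]]; 
        off={'top':0,'side':0}[n]
        pl=Q[np.abs(Q[:,2]-.02)<.006]; print('plate rect',cv2.minAreaRect((pl[:,:2]*1e3).astype(np.float32)), np.median(pl[:,2]))
        H=Q[(Q[:,2]>.033)&(Q[:,2]<.05)]; print(n,'handle',len(H),np.median(H[:,2]),cv2.minAreaRect((H[:,:2]*1e3).astype(np.float32)))
        im=cv2.imread(f'pics/{n}0.png');hsv=cv2.cvtColor(im,cv2.COLOR_BGR2HSV)[b:e,a:c][ok[b:e,a:c]]
        m=(hsv[:,0]>76)&(hsv[:,0]<100)&(hsv[:,1]>50); H=Q[m];print(n,'teal',len(H),cv2.minAreaRect((H[:,:2]*1e3).astype(np.float32)))
    cor=uncrop([(370,138),(428,160),(280,520),(235,510)],200,185,7); X=onz('top',cor,.041)[:,:2]; print(X.round(4).tolist(),X.mean(0))
E
python3 d.py
```

```text
top bench 1595 0.0008 0.0039
top plate 322 0.0207 0.004
top plateR 90 0.0201 0.003
top teal 60 0.0402 0.0062
side bench 595 0.0005 0.0068
side plate 80 0.0188 0.0021
side teal 45 0.0393 0.0028
plate rect ((545.5963134765625, 253.25857543945312), (181.3481903076172, 200.29910278320312), 83.85041809082031) 0.020586500429333757
top handle 363 0.039733743696668176 ((530.5015869140625, 241.67010498046875), (30.33646583557129, 169.33847045898438), 70.50331115722656)
top teal 198 ((530.5888061523438, 241.2230987548828), (25.669921875, 162.5357208251953), 69.90337371826172)
plate rect ((544.2825927734375, 248.64535522460938), (190.45497131347656, 199.83798217773438), 84.07611083984375) 0.019254802285773982
side handle 248 0.0378184473388933 ((530.2069091796875, 237.140625), (33.53829574584961, 167.7786407470703), 70.18002319335938)
side teal 358 ((530.5448608398438, 237.11660766601562), (33.67713165283203, 167.61534118652344), 68.30399322509766)
[[0.6151, 0.2244], [0.6061, 0.1993], [0.4514, 0.2585], [0.4553, 0.2778]] [0.53198903 0.23998635]
```

```bash
cat > fit2.py <<'E'
import io,contextlib
with contextlib.redirect_stdout(io.StringIO()):
    from fit import *
from d import cloud
B=np.array([[(-25,-51,40),(25,51,56)],[(-25,-51,0),(25,-35,45)],[(-25,35,0),(25,51,45)],[(-22,-15,50),(22,15,116)]])*mm
def sdf(q):
    o=[]
    for lo,hi in B:
        k=np.abs(q-(lo+hi)/2)-(hi-lo)/2
        o.append(np.linalg.norm(np.maximum(k,0),axis=1)+np.minimum(k.max(1),0))
    return np.min(o,0)
def R3(p): return Ro.from_euler('z',p[3])*Ro.from_euler('x',p[4])
def pts(n,p0,d=None):
    P,ok=cloud(n,d);Q=P[ok].reshape(-1,3)
    q=R3(p0).inv().apply(Q-p0[:3])
    m=(q[:,2]>.012)&(q[:,2]<.126)&(abs(q[:,0])<.035)&(abs(q[:,1])<.06)&(sdf(q)<.012)
    return Q[m]
if __name__=='__main__':
  for w in('top','side','both'):
    p=np.array([.499,-.2465,.056,np.radians(16.4),np.radians(35)])
    for it in range(4):
        Q=np.vstack([pts(n,p) for n in(['top','side'] if w=='both' else [w])])
        def r(p): 
            a=sdf(R3(p).inv().apply(Q-p[:3]))/.003
            if w!='both': return a
            return np.r_[a,res(p,'st')*2]
        f=least_squares(r,p,loss='soft_l1');p=f.x
    print(w,len(Q),p[:3].round(4),np.degrees(p[3:]).round(2),'grip',(R3(p).apply([0,0,.09])+p[:3]).round(4),np.median(abs(f.fun[:len(Q)]))*3)
E
python3 fit2.py
```

```text
top 756 [ 0.5004 -0.2436  0.0567] [16.54 34.8 ] grip [ 0.515  -0.2929  0.1306] 1.4833823442890264
side 1308 [ 0.5006 -0.2479  0.0536] [16.34 34.02] grip [ 0.5147 -0.2962  0.1282] 1.3200084648269417
both 2034 [ 0.4997 -0.2453  0.0556] [16.33 34.33] grip [ 0.514  -0.294   0.1299] 1.269849942252894
```

```bash
cat > plan.py <<'E'
from h import *
GB=np.array([.500,-.2455,.056]); GR=Ro.from_euler('z',16.4,degrees=True)*Ro.from_euler('x',35,degrees=True)
HM=np.array([.5305,.240]); HY=-19.7
def tool(Rg,flip=False): # tool z=-gz ; tool y=+-gy
    M=Rg*Ro.from_euler('x',180,degrees=True)
    if flip: M=M*Ro.from_euler('z',180,degrees=True)
    q=M.as_quat(); return np.r_[q[3],q[:3]]
def gp(base,Rg,zl): return base+Rg.apply([0,0,zl])
E
python3 - <<'E'
from plan import *
from station import solver,status
from d import cloud
print(onz('side',[(470,435)],0),onz('top',[(515,187)],0))
P,ok=cloud('top')
for (u,v) in [(400,60),(500,100),(500,150),(250,100),(250,158),(100,165),(560,170),(600,155)]: print((u,v),P[v,u].round(3))
print('mug',P[185,318].round(3))
for fl in(0,1):
    for nm,b,R in(('pick',GB,GR),('place',np.r_[HM,.02],Ro.from_euler('z',HY,degrees=True)),('place180',np.r_[HM,.02],Ro.from_euler('z',HY+180,degrees=True))):
        for zl in(.071,.21):
            q=solver.inverse_kinematics(gp(b,R,zl),tool(R,fl)); print(fl,nm,zl,gp(b,R,zl).round(3),None if q is None else np.round(q,2))
E
```

```text
[[ 0.6843416  -0.59457201  0.        ]] [[ 0.68635782 -0.56931579  0.        ]]
(400, 60) [ 0.894 -0.152  0.495]
(500, 100) [ 0.818 -0.378  0.465]
(500, 150) [ 0.709 -0.384  0.449]
(250, 100) [0.804 0.175 0.482]
(250, 158) [0.761 0.24  0.007]
(100, 165) [ 0.733  0.707 -0.003]
(560, 170) [ 0.695 -0.589  0.277]
(600, 155) [ 0.695 -0.588  0.484]
mug [0.677 0.03  0.036]
0 pick 0.071 [ 0.511 -0.285  0.114] [ 0.06  0.88  1.02  1.37 -0.86  1.9  -0.17]
0 pick 0.21 [ 0.534 -0.361  0.228] [ 0.39  0.8   0.69  1.   -0.69  2.05 -0.37]
0 place 0.071 [0.53  0.24  0.091] [-0.87  0.3   0.47  1.79 -0.15  1.09 -2.27]
0 place 0.21 [0.53 0.24 0.23] [-0.87  0.18  0.45  1.63 -0.08  1.35 -2.32]
0 place180 0.071 [0.53  0.24  0.091] [-0.6   0.28  0.15  1.78 -0.05  1.08  0.79]
0 place180 0.21 [0.53 0.24 0.23] [-0.6   0.17  0.15  1.62 -0.03  1.35  0.78]
1 pick 0.071 [ 0.511 -0.285  0.114] [ 1.17  0.8  -0.82  1.32  0.09  1.65  2.26]
1 pick 0.21 [ 0.534 -0.361  0.228] [ 1.18  0.91 -1.    0.95  0.24  1.96  2.18]
1 place 0.071 [0.53  0.24  0.091] [-0.6   0.28  0.15  1.78 -0.05  1.08  0.79]
1 place 0.21 [0.53 0.24 0.23] [-0.6   0.17  0.15  1.62 -0.03  1.35  0.78]
1 place180 0.071 [0.53  0.24  0.091] [-0.87  0.3   0.47  1.79 -0.15  1.09 -2.27]
1 place180 0.21 [0.53 0.24 0.23] [-0.87  0.18  0.45  1.63 -0.08  1.35 -2.32]
```

The depth and picture fits agree: gauge base at (0.500, -0.2455, 0.056), yaw 16.4°, lean about 35°. The handle middle is at about (0.530, 0.240), yaw -19.7°. I'll go to the pre-grasp through a high point clear of the shelf.

```bash
python3 - <<'E'
from plan import *
from station import *
bot.move_pose([.46,.05,.34],tool(Ro.from_euler('z',-5,degrees=True),1))
s=status.state();print(s['t'],s['q'].round(2) if hasattr(s['q'],'round') else s['q'],s['eef_pos'])
for zl in(.071,.15,.19):
    q=solver.inverse_kinematics(gp(GB,GR,zl),tool(GR,1)); print(zl,gp(GB,GR,zl),None if q is None else np.round(q,2))
R2=Ro.from_euler('z',16.4,degrees=True)*Ro.from_euler('x',15,degrees=True)
q=solver.inverse_kinematics([.50,-.30,.30],tool(R2,1));print(np.round(q,2) if q is not None else None)
E
```

```text
2.1833 [-0.6  -0.14  0.38  1.7   0.05  1.56  1.27] [0.45998043 0.05111676 0.33978689]
0.071 [ 0.51149805 -0.28456703  0.1141598 ] [ 0.72  0.65 -0.07  1.34 -0.31  1.66  2.56]
0.15 [ 0.52429166 -0.32803598  0.17887281] [ 0.63  0.68  0.12  1.16 -0.39  1.84  2.6 ]
0.19 [ 0.53076944 -0.35004558  0.21163889] [ 0.66  0.71  0.12  1.05 -0.39  1.92  2.59]
[ 0.51  0.31  0.12  1.34 -0.2   1.7   2.48]
```

```bash
python3 - <<'E'
from plan import *
from station import *
R2=Ro.from_euler('z',16.4,degrees=True)*Ro.from_euler('x',15,degrees=True)
bot.move_pose([.50,-.30,.30],tool(R2,1))
bot.move_pose(gp(GB,GR,.15),tool(GR,1))
s=status.state();print(s['t'],np.round(s['q'],2),s['eef_pos'],gp(GB,GR,.15),s['force'],s['ee_rot'],tool(GR,1))
for n in ('side','top'):
    p,d=eyes.capture(n); cv2.imwrite(f'pics/{n}1.png',p); np.save(f'pics/{n}1.npy',d)
s=cv2.imread('pics/side1.png');t=cv2.imread('pics/top1.png')
cv2.imwrite('pics/c1.png',np.hstack([cv2.resize(s[230:360,270:400],None,fx=3,fy=3,interpolation=2),cv2.resize(t[180:310,355:485],None,fx=3,fy=3,interpolation=2)]))
E
```

```text
4.1167 [ 0.62  0.68  0.13  1.16 -0.39  1.84  2.61] [ 0.52544014 -0.32633546  0.17975808] [ 0.52429166 -0.32803598  0.17887281] [0.41051312 0.62775636 0.72126005] [-0.04292871 -0.13740678  0.9437744   0.29760104] [ 0.04288935  0.13602763 -0.94396637 -0.29763145]
```

View pics/c1.png

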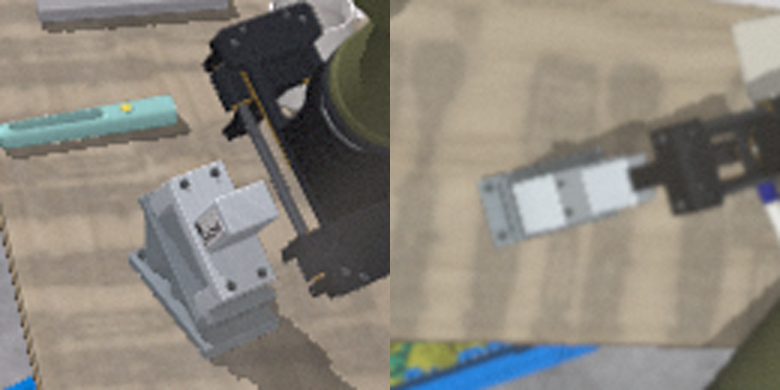

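View pics/side1.png

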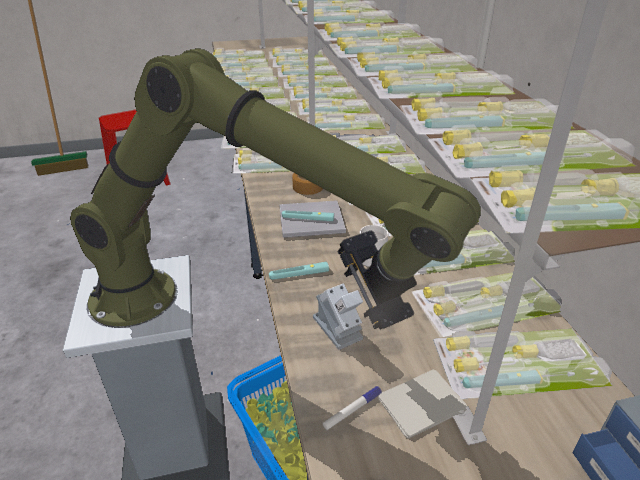

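```bash
python3 - <<'E'
from plan import *
T=np.array([ 0.52544014,-0.32633546,0.17975808])
for n,(x0,y0) in(('side',(270,230)),('top',(355,180))):
    im=cv2.imread(f'pics/{n}1.png')
    X=[T+GR.apply([0,y,0]) for y in(-.0585,-.0435,0,.0435,.0585)]
    X2=[GB+GR.apply(np.array(v)*1e-3) for v in [(-22,15,116),(22,15,116),(22,-15,116),(-22,-15,116),(-25,51,56),(25,51,56),(25,-51,56),(-25,-51,56)]]
    im=cv2.resize(im[y0:y0+130,x0:x0+130],None,fx=4,fy=4,interpolation=2)
    for k,P in((0,X),(1,X2)):
        for p in proj(n,np.array(P)): 
            cv2.circle(im,tuple(int(v) for v in ((p-[x0,y0]+.5)*4)),3,(0,0,255) if k==0 else (0,255,0),1)
    cv2.imwrite(f'pics/o_{n}.png',im)
cv2.imwrite('pics/o.png',cv2.resize(np.hstack([cv2.imread('pics/o_side.png'),cv2.imread('pics/o_top.png')])[:, :],(800,400)))
E
```

```text
(no output)
```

View pics/o.png

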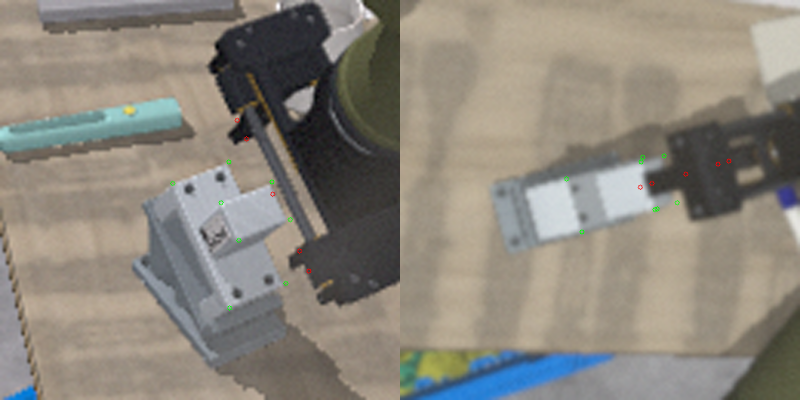

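The overlay shows the predicted gauge corners and fingertips landing on the real ones, within about 1 px. Next I'll advance along the gauge's axis.

```bash
python3 - <<'E'
from plan import *
from station import *
hit=bot.movel(gp(GB,GR,.073),tool(GR,1),velocity=.06,until_force=6)
bot.pause(.3)
s=status.state();e=GR.inv().apply(np.array(s['eef_pos'])-GB);print(hit,s['t'],s['eef_pos'],'gauge frame',e.round(4),np.round(s['force'],2),np.round(s['q'],2))
for n in ('side','top'):
    p,d=eyes.capture(n); cv2.imwrite(f'pics/{n}2.png',p); np.save(f'pics/{n}2.npy',d)
s=cv2.imread('pics/side2.png');t=cv2.imread('pics/top2.png')
cv2.imwrite('pics/c2.png',np.hstack([cv2.resize(s[260:360,290:390],None,fx=4,fy=4,interpolation=2),cv2.resize(t[195:295,365:465],None,fx=4,fy=4,interpolation=2)]))
E
```

```text
False 5.95 [ 0.51187876 -0.28579101  0.11585519] gauge frame [ 0.     -0.0001  0.0731] [-0.25  0.37 -0.78] [ 0.6   0.65  0.11  1.34 -0.39  1.69  2.62]
```

View pics/c2.png

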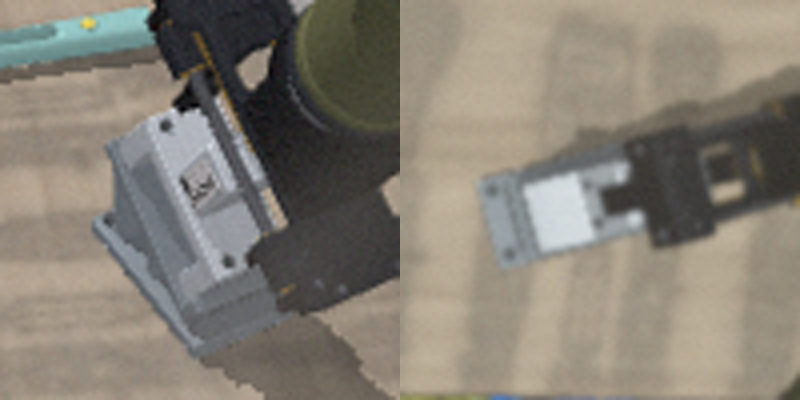

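The fingers straddle the grip, about centred on it. I'll close and draw it out.

```bash
python3 - <<'E'
from plan import *
from station import *
gripper_to(0.0)
bot.pause(.2)
s=status.state();print(s['t'],'grip mm',s['grip_width']*87,np.round(s['force'],2),GR.inv().apply(np.array(s['eef_pos'])-GB).round(4))
bot.movel(gp(GB,GR,.073+.05),tool(GR,1),velocity=.06)
s=status.state();print(s['t'],s['grip_width']*87,np.round(s['force'],2),GR.inv().apply(np.array(s['eef_pos'])-GB).round(4))
for n in ('side','top'):
    p,d=eyes.capture(n); cv2.imwrite(f'pics/{n}3.png',p); np.save(f'pics/{n}3.npy',d)
s=cv2.imread('pics/side3.png');t=cv2.imread('pics/top3.png')
cv2.imwrite('pics/c3.png',np.hstack([cv2.resize(s[260:360,290:390],None,fx=4,fy=4,interpolation=2),cv2.resize(t[195:295,365:465],None,fx=4,fy=4,interpolation=2)]))
E
```

```text
7.2167 grip mm 29.880354480169558 [-0.51  0.26  1.07] [0.     0.0003 0.073 ]
8.2 29.998221783680815 [ 0.37  0.93 -4.94] [-0.      0.      0.1225]
```

View pics/c3.png

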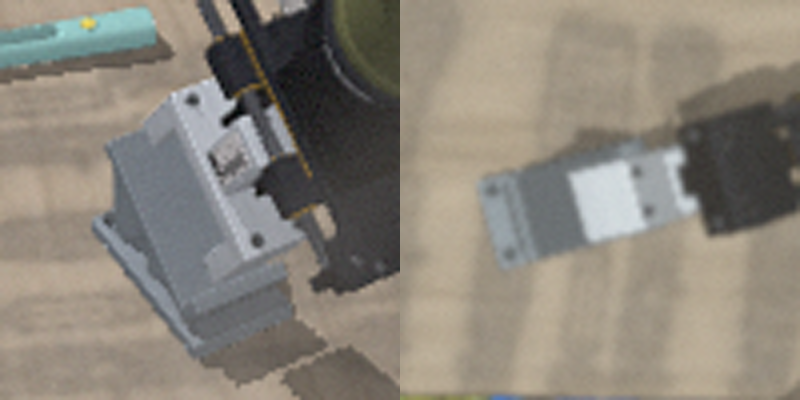

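The grip reads 30 mm, the force about 5 N (roughly the gauge's weight), and the picture shows the gauge clear of the rest. Next I'll turn it upright and carry it high to the plate.

```bash
python3 - <<'E'
from plan import *
from station import *
yaw=lambda a:Ro.from_euler('z',a,degrees=True)
R2=yaw(16.4)*Ro.from_euler('x',15,degrees=True)
bot.move_pose([.50,-.30,.30],tool(R2,1))
bot.move_pose([.46,.05,.33],tool(yaw(-5),1))
bot.move_pose([HM[0],HM[1],.20],tool(yaw(HY),1))
bot.pause(.3)
s=status.state();print(s['t'],s['eef_pos'],s['ee_rot'],tool(yaw(HY),1),s['grip_width']*87,np.round(s['force'],2),np.round(s['q'],2))
for n in ('side','top'):
    p,d=eyes.capture(n); cv2.imwrite(f'pics/{n}4.png',p); np.save(f'pics/{n}4.npy',d)
s=cv2.imread('pics/side4.png');t=cv2.imread('pics/top4.png')
cv2.imwrite('pics/c4.png',np.hstack([cv2.resize(s[120:240,250:370],None,fx=3.33,fy=3.33,interpolation=2),cv2.resize(t[160:280,190:310],None,fx=3.33,fy=3.33,interpolation=2)]))
E
```

```text
11.5417 [0.53101495 0.239127   0.20092304] [7.39663925e-04 1.71783096e-01 9.85134506e-01 1.59387529e-04] [ 1.04749775e-17 -1.71069365e-01 -9.85258987e-01  6.03297133e-17] 29.67938618714382 [ 0.65 -0.06 -3.73] [-0.15  0.21 -0.37  1.65  0.08  1.3   0.7 ]
```

View pics/c4.png

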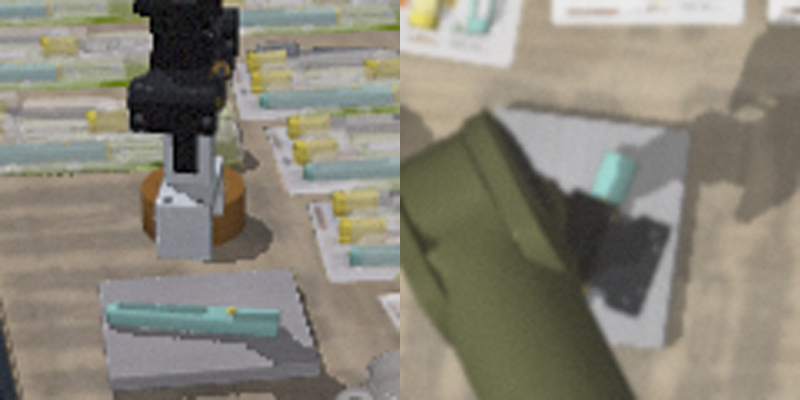

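View pics/side4.png

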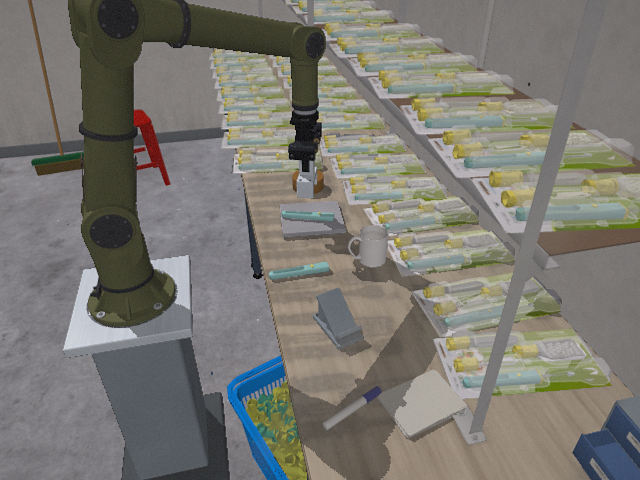

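```bash
cat > hfit.py <<'E'
from h import *
def teal(n,img,box):
    a,b,c,e=box; hsv=cv2.cvtColor(img,cv2.COLOR_BGR2HSV)
    m=cv2.inRange(hsv,(70,45,30),(102,255,255)); y=cv2.inRange(hsv,(15,90,90),(40,255,255)); m|=y
    k=np.zeros_like(m);k[b:e,a:c]=m[b:e,a:c]
    k=cv2.morphologyEx(k,cv2.MORPH_OPEN,np.ones((2,2)))
    return k
def hull(n,p,L=.17,W=.026,H=.021,f=8,box=None):
    x,y,a=p;ca,sa=np.cos(a),np.sin(a)
    V=np.array([(x+ca*i*L/2-sa*j*W/2,y+sa*i*L/2+ca*j*W/2,.02+k*H) for i in(-1,1) for j in(-1,1) for k in(0,1)])
    return cv2.convexHull(proj(n,V).astype(np.float32))[:,0]
def sample(poly,m=200):
    P=np.vstack([poly,poly[:1]]);d=np.r_[0,np.cumsum(np.linalg.norm(np.diff(P,axis=0),axis=1))]
    t=np.linspace(0,d[-1],m,endpoint=False); return np.c_[np.interp(t,d,P[:,0]),np.interp(t,d,P[:,1])]
def render(n,p,shape=(480,640),f=4):
    im=np.zeros((shape[0]*f,shape[1]*f),np.uint8)
    cv2.fillConvexPoly(im,np.round((hull(n,p)+.5)*f-.5).astype(np.int32),255)
    return cv2.resize(im,(shape[1],shape[0]),interpolation=cv2.INTER_AREA)
def fit(masks):
    from scipy.optimize import minimize
    fills={}
    for n,m in masks.items():
        cs,_=cv2.findContours(m,cv2.RETR_EXTERNAL,cv2.CHAIN_APPROX_NONE);pts=np.vstack(cs)
        f=np.zeros_like(m);cv2.fillConvexPoly(f,cv2.convexHull(pts),255);fills[n]=f.astype(float)/255
    def cost(p): return sum(np.abs(render(n,[p[0]/1e3,p[1]/1e3,np.radians(p[2])])/255-fills[n]).sum() for n in masks)
    r=minimize(cost,[530.,240.,-19.7],method='Nelder-Mead',options=dict(initial_simplex=[[530,240,-19.7],[535,240,-19.7],[530,246,-19.7],[530,240,-15.]],xatol=.05,fatol=.05))
    return r.x.round(2),r.fun,{n:fills[n].sum() for n in fills}
if __name__=='__main__':
    boxes={'top':(230,198,268,262),'side':(278,203,340,226)}
    m0={n:teal(n,cv2.imread(f'pics/{n}0.png'),boxes[n]) for n in boxes}
    m4={'side':teal('side',cv2.imread('pics/side4.png'),boxes['side'])}
    print('top',fit({'top':m0['top']}));print('side0',fit({'side':m0['side']}));print('side4',fit(m4));print('both',fit(m0))
    v=np.hstack([cv2.resize(cv2.merge([m]*3)[y:y+60,x:x+80],None,fx=5,fy=5,interpolation=0) for m,x,y in((m0['top'],215,200),(m0['side'],270,190))]);cv2.imwrite('pics/mask.png',v)
E
python3 hfit.py
cat > gfit.py <<'E'
from fit2 import *
def gfit(n,d,p0,zmin=.0):
    p=np.array(p0,float)
    Rf=lambda p:Ro.from_euler('z',p[3])*Ro.from_euler('xy',p[4:6])
    P,ok=cloud(n,d);A=P[ok].reshape(-1,3)
    for it in range(5):
        q=Rf(p).inv().apply(A-p[:3])
        m=(q[:,2]>zmin)&(q[:,2]<.066)&(sdf(q)<.010)
        Q=A[m]
        f=least_squares(lambda p:np.r_[sdf(Rf(p).inv().apply(Q-p[:3]))/.003,p[4:]/.02,(p[3]-p0[3])/.05],p,loss='soft_l1');p=f.x
    return len(Q),p[:3].round(4),np.degrees(p[3:]).round(2),Q
if __name__=='__main__':
    p0=[.531,.239,.128,np.radians(-19.8),0,0]
    for n in('side','top'): print(n,gfit(n,np.load(f'pics/{n}4.npy'),p0)[:3])
E
python3 gfit.py
```

```text
top (array([530.26, 239.31, -20.39]), np.float64(83.28627450980392), {'top': np.float64(493.0)})
side0 (array([534.93, 230.75, -15.46]), np.float64(114.68627450980392), {'side': np.float64(417.0)})
side4 (array([534.93, 230.75, -15.46]), np.float64(114.68627450980392), {'side': np.float64(417.0)})
both (array([532.32, 237.53, -20.52]), np.float64(212.0862745098039), {'top': np.float64(493.0), 'side': np.float64(417.0)})
side (453, array([0.5304, 0.2381, 0.1262]), array([-19.41,  -0.37,   0.76]))
top (0, array([0.531, 0.239, 0.128]), array([-19.8,   0. ,   0. ]))
```

View pics/mask.png

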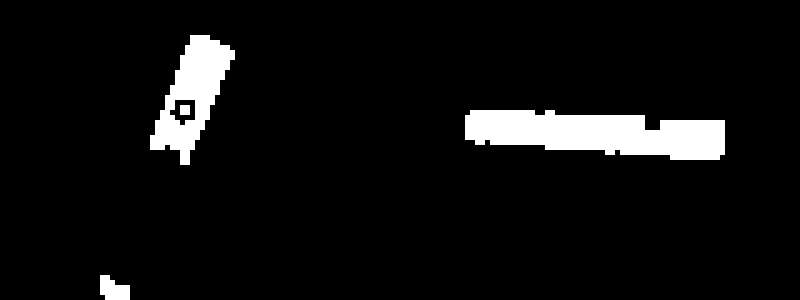

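```bash
cat > hs.py <<'E'
from h import *
from d import cloud
def hsfit(n,d,p0=(.53,.24,np.radians(-19.7)),h=np.array([.085,.013,.0105])):
    p=np.r_[p0,.0305]
    P,ok=cloud(n,d);A=P[ok].reshape(-1,3)
    def q_(p,A): return Ro.from_euler('z',p[2]).inv().apply(A-[p[0],p[1],p[3]])
    def sd(q):
        k=np.abs(q)-h; return np.linalg.norm(np.maximum(k,0),axis=1)+np.minimum(k.max(1),0)
    for it in range(6):
        q=q_(p,A);m=(sd(q)<.009)&(q[:,2]>-.004);Q=A[m]
        f=least_squares(lambda p:sd(q_(p,Q))/.003,p,loss='soft_l1');p=f.x
    return len(Q),p[[0,1,3]].round(4),np.degrees(p[2]).round(2)
if __name__=='__main__':
    for f in('top0','side0','side4'): print(f,hsfit(f[:-1],np.load(f'pics/{f}.npy')))
E
python3 hs.py
python3 - <<'E'
from hfit import *
for n,f,x0,y0 in(('side','side4',270,195),('top','top0',215,195)):
    im=cv2.imread(f'pics/{f}.png')[y0:y0+65,x0:x0+80];im=cv2.resize(im,None,fx=9,fy=9,interpolation=2)
    for p,c in(((.5305,.240,np.radians(-19.7)),(0,0,255)),):
        cv2.polylines(im,[np.round((hull(n,p)-[x0,y0]+.5)*9).astype(np.int32)],True,c,1)
    cv2.imwrite(f'pics/h_{n}.png',im)
E
```

```text
top0 (426, array([0.5315, 0.242 , 0.0316]), np.float64(-19.94))
side0 (383, array([0.5313, 0.2394, 0.0282]), np.float64(-21.1))
side4 (387, array([0.5314, 0.2394, 0.0279]), np.float64(-21.51))
```

View pics/h_side.png

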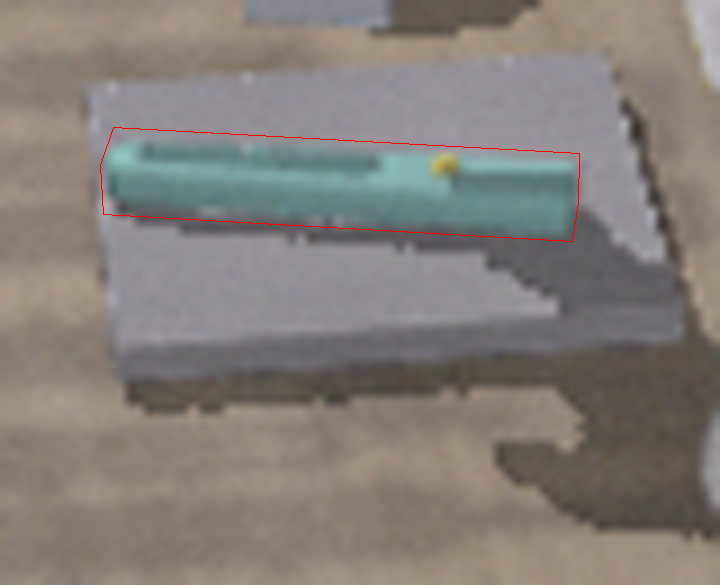

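View pics/h_top.png

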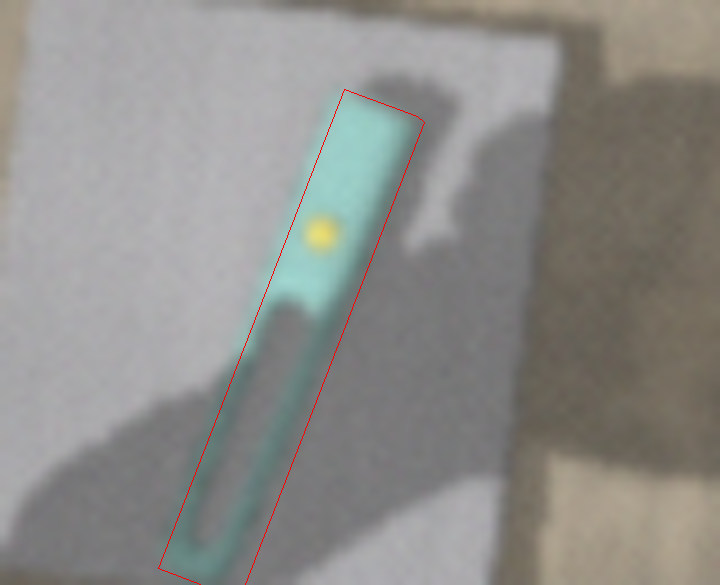

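In each camera's own frame, comparing the handle with the held gauge puts the handle middle at about (0.5315, 0.2402), yaw -20.3°. The two cameras' y biases are roughly ±2 mm and opposite, so they cancel. Lowering now.

```bash
python3 - <<'E'
from plan import *
from station import *
H=[.5315,.2402]; q=tool(Ro.from_euler('z',-20.3,degrees=True),1)
bot.movel(H+[.13],q,velocity=.06); bot.pause(.3)
s=status.state();f0=np.array(s['force']);print(s['t'],s['eef_pos'],f0.round(2))
h=bot.movel(H+[.113],q,velocity=.03,until_force=4);s=status.state();print(h,s['eef_pos'],(s['force']-f0).round(2))
for n in ('side',):
    p,d=eyes.capture(n); cv2.imwrite(f'pics/{n}5.png',p); np.save(f'pics/{n}5.npy',d)
cv2.imwrite('pics/c5.png',cv2.resize(p[150:240,260:360],None,fx=7,fy=6.6,interpolation=2))
E
```

```text
13.2583 [0.5315882  0.24020971 0.13018835] [ 0.13 -0.55 -4.98]
False [0.53159102 0.24021082 0.11299764] [ 0.63 -0.41  0.37]
```

View pics/c5.png

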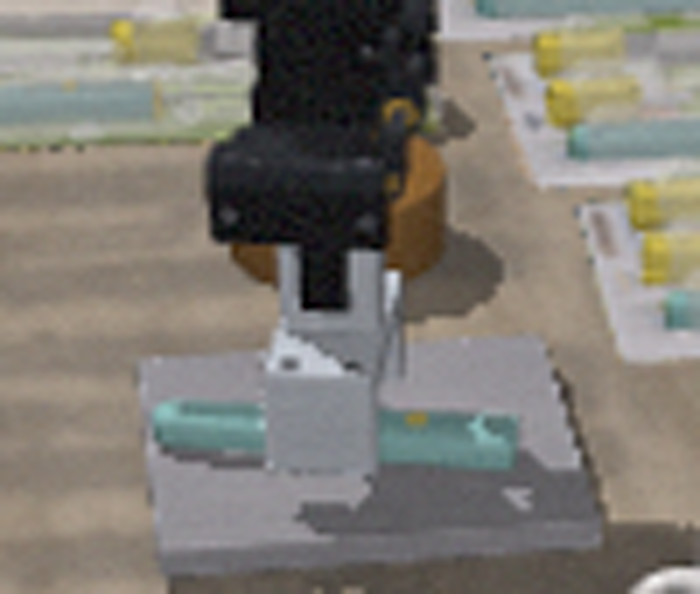

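The legs straddle the handle near its middle, squarely across it. I'll finish the descent slowly.

```bash
python3 - <<'E'
from plan import *
from station import *
H=[.5315,.2402]; q=tool(Ro.from_euler('z',-20.3,degrees=True),1)
s=status.state();f0=np.array(s['force'])
h=bot.movel(H+[.097],q,velocity=.02,until_force=4);s=status.state();print(h,s['t'],s['eef_pos'],(s['force']-f0).round(2))
if not h:
    h=bot.movel(H+[.088],q,velocity=.008,until_force=5);s=status.state();print(h,s['t'],s['eef_pos'],(s['force']-f0).round(2),np.round(s['torque'],2))
bot.pause(.3);s=status.state();print(s['t'],s['eef_pos'],s['ee_rot'],(s['force']-f0).round(2))
p,d=eyes.capture('side'); cv2.imwrite('pics/side6.png',p); np.save('pics/side6.npy',d)
cv2.imwrite('pics/c6.png',cv2.resize(p[150:240,260:360],None,fx=7,fy=6.6,interpolation=2))
E
python3 - <<'E'
from gfit import *
from hs import hsfit
d=np.load('pics/side6.npy')
print(gfit('side',d,[.5315,.2402,.02,np.radians(-20.3),0,0],.01)[:3]); print(hsfit('side',d))
E
```

```text
False 14.975 [0.5317236  0.24031559 0.09721113] [0.69 1.12 1.76]
True 15.5833 [0.53162668 0.24023893 0.09354577] [-0.91 -0.24  9.19] [-0.15  0.11 -0.02]
15.8833 [0.53161436 0.24023593 0.09353772] [1.09429225e-04 1.76216070e-01 9.84351505e-01 1.77209107e-05] [-1.42 -0.03  9.47]
(381, array([0.5315, 0.2392, 0.0193]), array([-20.63,   0.45,  -0.25]))
(255, array([0.5311, 0.2395, 0.0285]), np.float64(-21.5))
```

View pics/c6.png

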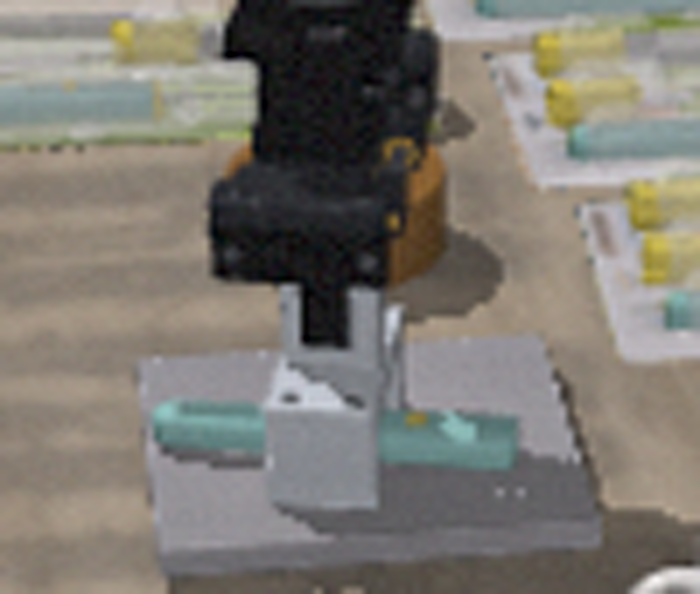

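Contact came at TCP z 0.0935, against 0.093 expected, so the legs are on the plate, and the handle hasn't moved. Release and retreat straight up.

```bash
python3 - <<'E'
from plan import *
from station import *
q=tool(Ro.from_euler('z',-20.3,degrees=True),1)
gripper_to(.75); bot.pause(.2)
s=status.state();print(s['t'],s['grip_width']*87,s['eef_pos'],np.round(s['force'],2))
e=s['eef_pos']
h=bot.movel([e[0],e[1],e[2]+.12],q,velocity=.06)
bot.move_pose([.40,.05,.34],tool(Ro.from_euler('z',-5,degrees=True),1)); bot.pause(.3)
s=status.state();print(s['t'],np.round(s['force'],2))
for n in ('side','top'):
    p,d=eyes.capture(n); cv2.imwrite(f'pics/{n}7.png',p); np.save(f'pics/{n}7.npy',d)
s=cv2.imread('pics/side7.png');t=cv2.imread('pics/top7.png')
cv2.imwrite('pics/c7.png',np.hstack([cv2.resize(s[155:245,260:350],(400,400),interpolation=2),cv2.resize(t[185:275,200:290],(400,400),interpolation=2)]))
E
python3 - <<'E'
from gfit import *
from hs import hsfit
for n in('side','top'):
    d=np.load(f'pics/{n}7.npy')
    print(n,gfit(n,d,[.5315,.2402,.02,np.radians(-20.3),0,0],.01)[:3]); print(hsfit(n,d))
E
```

```text
17.0083 64.79197481550256 [0.53109239 0.2399173  0.09233583] [ 0.66  0.6  -0.31]
20.4833 [-0.92 -0.01  0.46]
side (383, array([0.5319, 0.2391, 0.0187]), array([-20.55,  -0.3 ,  -0.43]))
(257, array([0.5316, 0.2394, 0.029 ]), np.float64(-21.02))
top (416, array([0.5316, 0.241 , 0.0211]), array([-2.197e+01,  1.000e-02,  3.900e-01]))
(311, array([0.5331, 0.2405, 0.0321]), np.float64(-19.71))
```

View pics/c7.png

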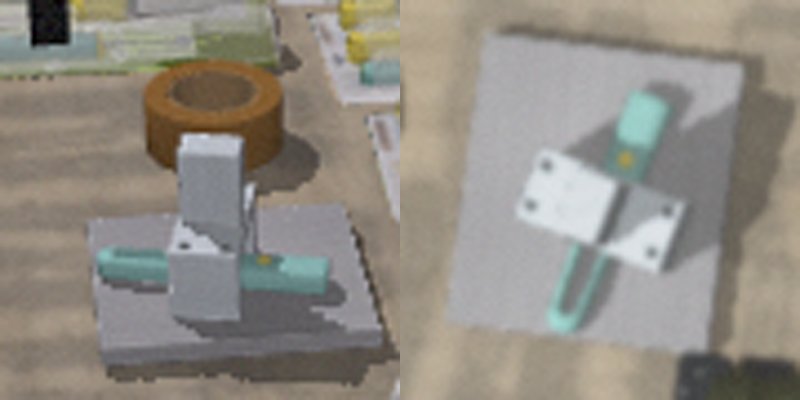

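View pics/top7.png

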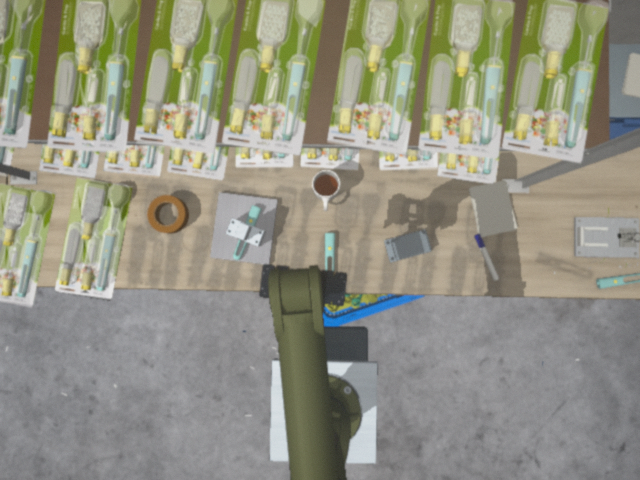

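The gauge stands level on the plate astride the handle's middle, squarely across it. The other items are where they were, and the arm is clear. Handing in.

```bash
python3 -c "
from station import *
bot.sign_off();print(status.state()['t'])"
```

```text
the job is handed in; nothing more can be done
the job is handed in; nothing more can be done
```

The gauge is standing upright astride the middle of the handle, let go, with the arm clear. I handed the job in at about 20.5 s of the 51 s allowed.

I took the gauge by its 30 mm grip, drew it 50 mm along its own axis out of the rest, turned it upright and carried it over the plate. I lowered it until the legs met the plate, then opened the jaws and withdrew straight up.

**Contact:** the legs touched with the TCP at z 0.0935, against 0.093 expected. The force change was about 9 N.

**Position:** the final fits put the gauge within about 2 mm of the handle middle. They show its tilt as 0.5° or less and its base at plate height.

**Squareness:** the side camera puts the gauge's yaw within 0.5° of the handle. The top camera says about 2°, but its fit is less certain because the gauge covers the handle.

**Handle and bystanders:** the handle shows no shift beyond 1–2 mm of measurement noise. The bystanders look unmoved in the final top picture.

**Not checked directly:**
- **Foot:** I did not measure its travel. That it was pushed up follows from the contact height, and from a 1.8 N rise in force before the legs touched.
- **Camera bias:** the two cameras differed by 2–4 mm in y. I corrected for this by comparing against the gauge while the gripper held it.

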